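# Check a press spindle's thread with a pitch comb

### The arm

A 6-joint arm with a two-finger parallel gripper is mounted at the origin on the work surface. World frame = base frame: x ahead of the robot, y to its left, z up, the work surface at z = 0. Lengths are in m, angles in degrees, forces in N, time in s.
With the tool pointing down it reaches from about 0.4 to 0.825 m from the base axis. Payload 7 kg.
Tool frame: the origin (TCP) lies on the centre line of the jaws, within the pads' length; the fingertips stand 25 mm ahead of it and the grasp point (between the pads) lies 6 mm ahead of it; x points along the fingers, z is the direction in which the jaws open and shut, and the axes are right-handed (so a half turn about x gives the same grasp; the last joint's range is limited). The gripper opens to 88 mm and grips with 3 to 60 N. Pads are 19 mm wide; open, the fingers measure 130 mm over their backs; the gripper's body (78 mm by 193 mm) begins 47 mm behind the grasp point.
Start: joints at [-51.102, 20.546, 0.682, 0, -70.136, -16.507], TCP at [0.257, -0.624, 0.252] pointing down, gripper open.
Joint ranges: [-176.03, 176.03], [-82.01, 121.73], [-58.28, 71.71], [-173.87, 95.51], [-174.79, -0.11], [-173.66, 173.66]. Speed limits (degrees/s): [136.94, 136.94, 172.46, 180, 180, 180].

### API

Orientations are given as [roll, pitch, yaw] about the fixed x, y, z axes, in that order (R = Rz(yaw) Ry(pitch) Rx(roll)).
In Python, from plant import ctrl gives the robot as it stands. The module is installed in compiled form; this text tells all that it offers.
- The arm moves only by the tool send_rows, never from a script. Its argument "deltas" is a list of rows, each an object of numbers: "dx", "dy", "dz": the shift along the tool's x, y, z in mm; "ax", "ay", "az": the turn, a rotation vector about the tool's x, y, z in units of 5 degrees (1.0 is 5 degrees); "fingers": the opening, from 0 (shut) to 1 (fully open). A call has 1 to 12 rows; each row shifts and turns the commanded pose from where the row before left it, along the tool's axes as they then stand; what a row does not reach is not made up. A row lasts 1/8 s, in which the tool goes at most 62.5 mm and 10.7 degrees, less where a joint would pass 70% of its speed; a pose out of reach is approached as far as the arm can. A call with a gripper value outside its range is refused whole. The fingers move at their own pace and stop on an object; the grip force is fixed at half the most. Time passes only in rows, so rows that do not move let the fingers close. It gives the time, the measured TCP pose, the force and the opening at its end, in the units of the state.
- ctrl.get_obs(): the state, without advancing time (a new reading comes with each control period).
- ctrl.snapshot(name): name is "side" or "top" or "wrist"; returns a dict with "image" (400x640x3 uint8, blue, green, red), "fx", "fy", "cx", "cy" (pixels), "R" (3x3) and "t" (3): a world point X has camera coordinates R X + t; the wrist camera has in their place "hand_eye" (4x4, takes a point from camera to tool coordinates, whose origin is the TCP and whose axes are the tool frame's). Camera axes: x right, y down, z forward; pixel columns grow to the right and rows downward; lengths in m; the calibration is good to about 2 mm. The wrist camera is an equidistant fisheye: a pixel r from the principal point sees the ray r / f radians off the axis. A picture is of the moment at which its call begins: read the wrist's pose just before it. There is no depth.
- ctrl.close_job(): hands the job in, once; it reports no verdict.
The state is a dict: "clock": time; "joint_pos": joint angles; "qvel": joint speeds; "tau": joint torques, N m; "tool_pos": TCP position; "orientation": TCP orientation; "force": force on the tool from outside, world axes, zero at the start; "moment": the same for the moment, N m; "opening": finger opening in m.
Only numpy, scipy, OpenCV 4.12 (cv2) and the standard library are available. Lean on these libraries where they do the work, as an engineer would, in place of code of your own. Each camera call takes 0.05 s, during which the arm holds its last target.

### The job

Pick up the coarse pitch comb with the red grip and set it astride the middle of the clamped spindle's thread, feeling gently along the thread until its teeth drop fully home between the threads. With the comb still in the gripper, press it lightly down for about a second to check that it sits flat, then let go and leave it seated there. Do not force the teeth onto the thread crests, touch the spindle and its cradle only with the comb, and leave the other things alone.

Things in the scene. Friction and masses are not known exactly. Their poses are not given: they have to be found in the camera images.
- cradle: Blue base plate 80 x 270 x 14 mm, fixed to the bench, with grey V-blocks and steel straps at both ends (bolt heads 88 mm up) that clamp a steel spindle along the base's y axis, 55 mm up. Origin: centre of the underside, z up. The spindle holds fast under 100 N, but was clamped a different way along each time: where the grooves lie is NOT known from this pose and must be felt or seen.
- thread_mid (a point): Nominal middle of the thread, on top of its crests, 77 mm above the bench; axes as the cradle. Thread: 44 mm outside diameter, 12 mm pitch, 6 mm deep, 168 mm long; grooves 6.8 mm wide at the crests, 5.2 mm at the bottom, in effect rings square to the axis. The groove nearest this point has its centre 2.5 to 6 mm off, either side. The comb should end within 30 mm of here.
- coarse_comb: The comb to use: aluminium, red grip, loose, about 140 g. A plate 9 mm thick and 84 mm long along y with teeth on its lower edge, with two legs at each end that straddle the spindle (inner faces 47 mm apart along x). Origin: on the bench amid its four feet; z up. Symmetrical: may be turned end for end. More than 30 N between comb and spindle spoils it.
- coarse_comb_root (a point): Middle of the coarse comb's root line (between the teeth), 31.5 mm above its feet; axes as the comb. Five teeth at 12 mm pitch reach 5.5 mm below it, 4.6 mm wide at the tip, 6 mm at the root; they enter when within about 1.1 mm of the grooves. Home, the root line rests on the crests (this point 77 mm up); teeth on the crests, it is 5.5 mm higher.
- coarse_comb_grip (a point): Where to hold the coarse comb, 68 mm above its feet: amid the red grip block, 14 mm thick along the comb's x, 34 mm long along y, from 46 to 84 mm above its feet. Pinch across x from above.
- fine_comb: The wrong comb, green grip, 8 mm pitch, otherwise of the same build. It is left alone.
- spray_can: Yellow can 60 mm wide, 150 mm tall, standing; origin under its centre. Left alone.
- wrench: Steel wrench 180 mm long lying on the bench. Left alone.
- weld_magnet: Red welding magnet 62 x 91 x 16 mm lying flat. Left alone.
Mind the look-alikes: they are no part of the job. Leave any orange, pink or turquoise look-alike of the coarse_comb alone.

How it is judged:
By the outcome, as a careful person would: the job done as asked, in the order asked, and still so for the second after the job is handed in, with the robot touching nothing.
It also fails if it takes over 48 s, if anything falls off the work surface, if the arm or the gripper's body presses on something with over 40 N, if the wrist force passes 120 N, or if a joint passes its speed limit or range.

## Working session

There is one attempt and no reset: what is moved stays moved. The work goes in short steps, Python scripts to look and compute and a tool call to move; the robot and the scene stay as the last step left them, time stands still between calls to the robot, and variables do not carry over. Pictures are saved under pics/ and viewed, and the job is handed in when it is done.

Besides the shell and the picture viewer there is one more tool, called as a command line: name --argument value ..., lists and objects as JSON in quotes. send_rows: Moves the arm, as the interface text tells. Its arguments: {"type":"object","properties":{"deltas":{"type":"array","items":{"type":"object","properties":{"dx":{"type":"number"},"dy":{"type":"number"},"dz":{"type":"number"},"ax":{"type":"number"},"ay":{"type":"number"},"az":{"type":"number"},"fingers":{"type":"number"}}}}},"required":["deltas"]}

```bash
mkdir -p pics; python3 - <<'E'
from plant import ctrl
import cv2
print(ctrl.get_obs())
for n in ["side","top","wrist"]:
    s=ctrl.snapshot(n); cv2.imwrite(f"pics/{n}0.png",s["image"])
    print(n,{k:(v.tolist() if hasattr(v,'tolist') else v) for k,v in s.items() if k!="image"})
E
```

```text
{'clock': 0.0, 'joint_pos': array([-5.11031965e+01,  2.05914893e+01,  6.33959815e-01, -2.10956011e-02,
       -7.01348464e+01, -1.65067578e+01]), 'qvel': array([ 0.01758338, -0.02216468,  0.06408604, -0.00351051, -0.06281146,
       -0.05521965]), 'tau': array([-3.52452393e-03, -5.82719135e+01,  2.93039149e+01,  6.99730396e+00,
        6.58247009e-03, -1.91410527e-04]), 'tool_pos': array([ 0.25692837, -0.62370956,  0.25062038]), 'orientation': array([  4.39205322,  89.90551875, 116.7749145 ]), 'force': array([-0.16743288,  0.46348894,  0.49444364]), 'moment': array([-0.00239878, -0.05544449,  0.0068154 ]), 'opening': 0.08733524643656099}
side {'fx': 400.27766380951346, 'fy': 400.27766380951346, 'cx': 318.3595823336248, 'cy': 194.92145075081592, 'R': [[-0.8491746913064625, -0.5277982517748473, -0.018202996126701357], [-0.3297464206968838, 0.5568222901221683, -0.7623753899888803], [0.4125162320226533, -0.6413875136347126, -0.6468789806998787]], 't': [0.4532062428099845, 0.25449979226130676, 0.9767890593031137]}
top {'fx': 439.4485413346489, 'fy': 439.4485413346489, 'cx': 322.7420879698801, 'cy': 195.80433268805007, 'R': [[-0.029613809472301956, -0.9995118501894638, -0.009954075515714648], [-0.9860013454689037, 0.03084538218037941, -0.16385941880666377], [0.1640864681259534, 0.004962230242611049, -0.9864334783699151]], 't': [-0.007945221467475819, 0.5534157325554914, 1.074556571064209]}
wrist {'fx': 309.70691628693146, 'fy': 309.70691628693146, 'cx': 322.8352522464765, 'cy': 203.74405110913892, 'hand_eye': [[-0.0010342606490740002, -0.2787740302750298, 0.9603561684860079, -0.13094298983431352], [-0.0005224194408800502, -0.9603564004523908, -0.278774660233053, 0.07592087193060429], [0.9999993286911928, -0.000790034393624227, 0.0008476218610461082, 0.0007733171033346142], [0.0, 0.0, 0.0, 1.0]]}
```

View pics/top0.png

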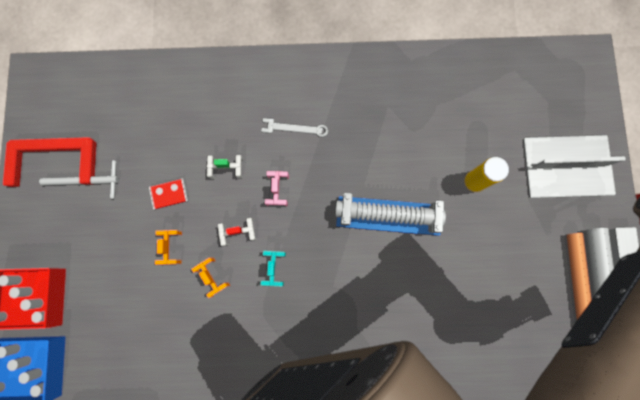

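View pics/side0.png

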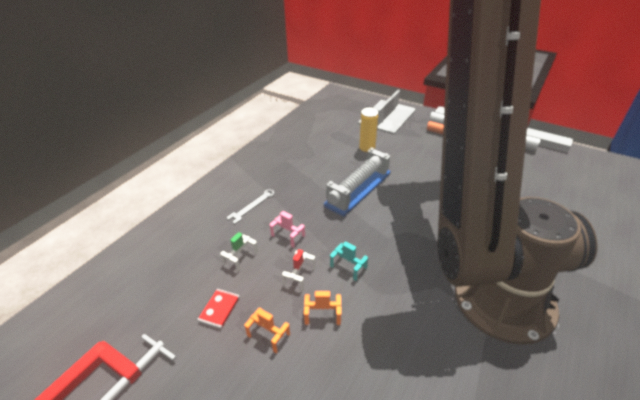

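View pics/wrist0.png

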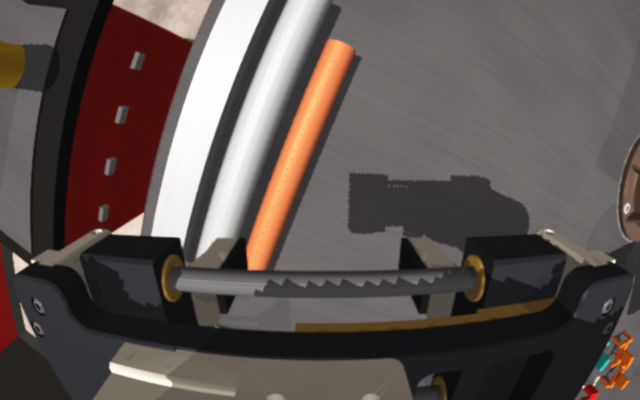

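Top view: the combs are red-grip (236,231), green-grip (223,165), pink (275,188), turquoise (271,268) and orange (167,247) and (209,278). The aluminium comb with the red grip at (236,231) fits the description. The cradle runs from (347,210) to (439,217), and I'll enlarge both.

```bash
cat > h.py <<'E'
import numpy as np, cv2
from plant import ctrl
from scipy.spatial.transform import Rotation as Ro
def snap(n):
    o=ctrl.get_obs(); s=ctrl.snapshot(n); s['o']=o
    if n=='wrist':
        T=np.eye(4);T[:3,:3]=Ro.from_euler('xyz',o['orientation'],degrees=True).as_matrix();T[:3,3]=o['tool_pos']
        s['T']=T@np.array(s['hand_eye'])
    return s
def ray(s,u,v):
    x=(u-s['cx'])/s['fx'];y=(v-s['cy'])/s['fy']
    if 'T' in s:
        r=np.hypot(x,y); d=np.array([np.sin(r)*x/r,np.sin(r)*y/r,np.cos(r)]) if r>0 else np.array([0,0,1.])
        return s['T'][:3,3],s['T'][:3,:3]@d
    R=np.array(s['R']);t=np.array(s['t']); return -R.T@t,R.T@np.array([x,y,1.])
def at(s,u,v,z):
    c,d=ray(s,u,v); return c+d*(z-c[2])/d[2]
def proj(s,X):
    X=np.asarray(X,float)
    if 'T' in s:
        p=s['T'][:3,:3].T@(X-s['T'][:3,3]); r=np.hypot(p[0],p[1]); th=np.arctan2(r,p[2])
        return s['cx']+s['fx']*th*p[0]/r, s['cy']+s['fy']*th*p[1]/r
    p=np.array(s['R'])@X+np.array(s['t']); return s['cx']+s['fx']*p[0]/p[2], s['cy']+s['fy']*p[1]/p[2]
def crop(s,u0,v0,u1,v1,k,name,bgr=None):
    im=s['image'] if bgr is None else bgr
    cv2.imwrite('pics/'+name,cv2.resize(im[v0:v1,u0:u1],None,fx=k,fy=k,interpolation=cv2.INTER_CUBIC))
E
python3 - <<'E'
from h import *
s=snap('top');w=snap('side')
crop(s,200,140,300,300,5,'a.png'); 
crop(s,320,170,460,250,5,'b.png')
crop(w,200,190,400,340,4,'c.png')
E
python3 -c "
import cv2,numpy as np
a=cv2.imread('pics/a.png');a=a[:600];cv2.imwrite('pics/a2.png',a)"
```

```text
(no output)
```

View pics/a2.png

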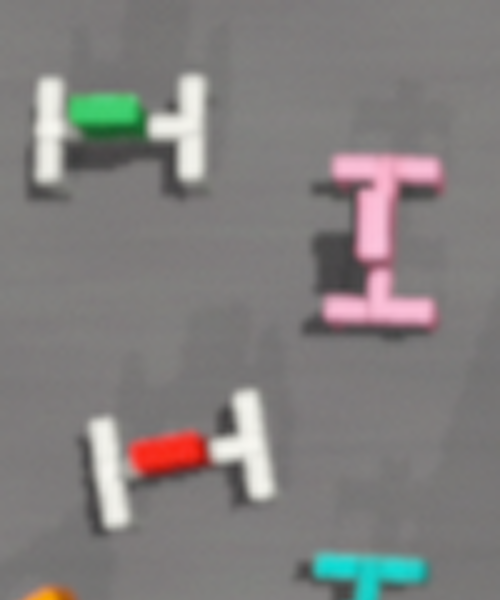

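View pics/b.png

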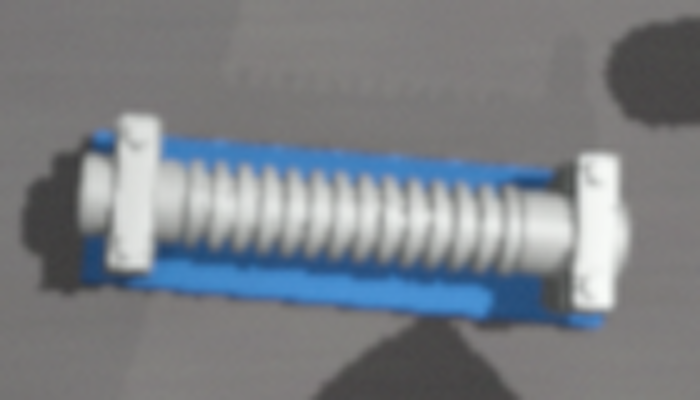

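View pics/c.png

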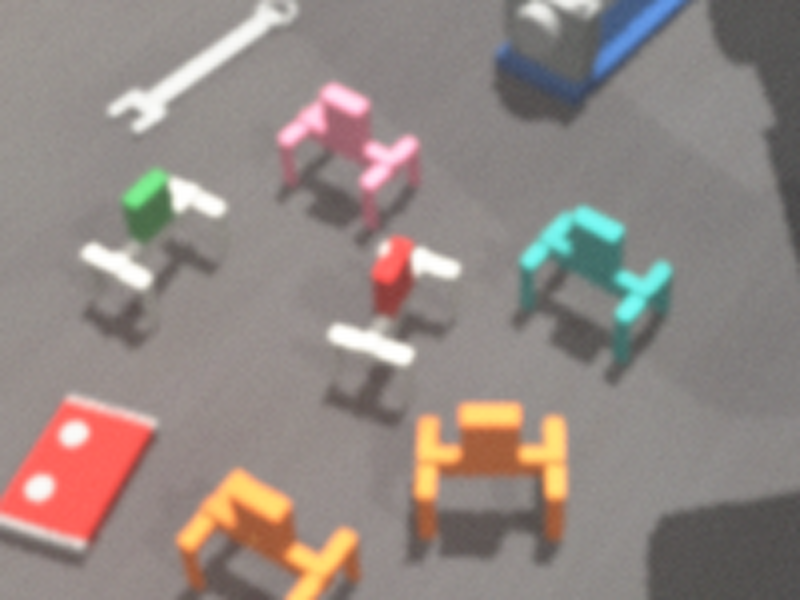

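```bash
python3 - <<'E'
from h import *
s=snap('top');w=snap('side')
for n,S in(('top',s),('side',w)):
    hsv=cv2.cvtColor(S['image'],cv2.COLOR_BGR2HSV)
    m=((hsv[...,0]<6)|(hsv[...,0]>174))&(hsv[...,1]>150)&(hsv[...,2]>60)
    k,l,st,c=cv2.connectedComponentsWithStats(m.astype(np.uint8))
    for i in range(1,k):
        if st[i,4]>30: print(n,st[i],c[i])
A=at(s,233.6,230.4,.084);print('grip',A,at(w,298.75,251,.084))
# bar ends (crop a): left bar, right bar
P=lambda x,y,z:at(s,200+x/5,140+y/5,z)
for z in(.037,.046): 
    L=(P(100,425,z)+P(117,522,z))/2;R=(P(245,395,z)+P(263,495,z))/2
    d=L-R;print(z,L,R,np.linalg.norm(d),np.degrees(np.arctan2(d[1],d[0])),(L+R)/2, np.linalg.norm(P(100,425,z)-P(117,522,z)))
Q=lambda x,y,z:at(s,320+x/5,170+y/5,z)
z=.08
L=Q(137,193,z);R=Q(596,232,z);d=L-R
print('straps',L,R,np.linalg.norm(d),np.degrees(np.arctan2(d[1],d[0])),(L+R)/2)
# thread axis ends z=.077
a=Q(80,192,.055);b=Q(628,235,.055);print(a,b,np.linalg.norm(a-b))
for n,S,z in(('t',s,.077),): print([proj(S,(L+R)/2)])
E
```

```text
top [   3  138   93   49 2114] [ 48.10359508 155.58420057]
top [151 180  34  29 597] [167.9279732  194.58291457]
top [226 227  15   8  98] [233.21428571 230.45918367]
top [   0  268   66   61 2927] [ 34.01298258 297.8845234 ]
side [  284     0   166   106 12369] [370.89991107  38.38062899]
side [  529     0   111   137 12268] [588.95965112  62.45769482]
side [294 251   8  11  48] [297.89583333 256.33333333]
side [200 292  37  32 539] [220.30241187 308.22820037]
side [  36  342  102   58 1786] [ 88.75419933 370.0593505 ]
grip [0.46800613 0.19439276 0.084     ] [0.47231067 0.18836736 0.084     ]
0.037 [0.46245242 0.23451693 0.037     ] [0.4746879  0.16054707 0.037     ] 0.07497497773700763 99.39235247394811 [0.46857016 0.197532   0.037     ] 0.050296445116302095
0.046 [0.46169805 0.23237632 0.046     ] [0.47383465 0.15900429 0.046     ] 0.07436902785727204 99.39235247394811 [0.46776635 0.19569031 0.046     ] 0.04988994783161785
straps [ 0.51345479 -0.08455854  0.08      ] [ 0.48729062 -0.30796126  0.08      ] 0.22492962982865852 83.32014197226519 [ 0.50037271 -0.1962599   0.08      ]
[ 0.51821983 -0.05720586  0.055     ] [ 0.48805251 -0.33028681  0.055     ] 0.2747421880901822
[(np.float64(393.1848684797784), np.float64(212.4902175832492))]
```

```bash
cat >> h.py <<'E'
def Rt(a):
    a=np.radians(a); x=np.array([0,0,-1.]);z=np.array([np.cos(a),np.sin(a),0]);return np.stack([x,np.cross(z,x),z],1)
def plan(p,a,n=1,pos=None,R=None):
    o=ctrl.get_obs(); R0=Ro.from_euler('xyz',o['orientation'],degrees=True) if R is None else Ro.from_matrix(R)
    p0=o['tool_pos'] if pos is None else np.array(pos)
    b=[(np.linalg.norm((R0.inv()*Ro.from_matrix(Rt(q))).as_rotvec()),q) for q in(a,a+180)]
    q=min(b)[1]; R1=Ro.from_matrix(Rt(q)); rv=(R0.inv()*R1).as_rotvec(degrees=True)
    d=np.array(p)-p0
    print('a',q,'rot(units of5deg)',rv/5,'shift startframe mm',R0.inv().apply(d)*1e3,'endframe mm',R1.inv().apply(d)*1e3)
E
python3 - <<'E'
from h import *
o=ctrl.get_obs(); R0=Ro.from_euler('xyz',o['orientation'],degrees=True).as_matrix();print(R0.round(3))
plan((.48,-.20,.25),-6.7)
plan((.469,.195,.25),9.4,pos=(.48,-.2,.25),R=Rt(-6.7))
plan((.469,.195,.25),9.4,pos=(.48,-.2,.25),R=Rt(173.3))
print(ctrl.get_obs()['clock'])
E
```

```text
[[-0.    -0.925 -0.381]
 [ 0.    -0.381  0.925]
 [-1.     0.     0.   ]]
a 173.3 rot(units of5deg) [-1.21822357e+01  4.32053195e-03  1.79430231e-03] shift startframe mm [   1.43674324 -367.63215923  307.1322086 ] endframe mm [   1.3379887  -447.12300934 -171.94442882]
a 9.4 rot(units of5deg) [-3.22  0.    0.  ] shift startframe mm [  0.         391.01902846 -57.0098183 ] endframe mm [  0.         391.49258942  53.66146131]
a 189.4 rot(units of5deg) [-3.22  0.    0.  ] shift startframe mm [ 1.71737624e-16 -3.91019028e+02  5.70098183e+01] endframe mm [ 1.90819582e-16 -3.91492589e+02 -5.36614613e+01]
0.35
```

send_rows --deltas '[{"dy": -37,"dz": 31,"fingers": 1},{"dy": -37,"dz": 31},{"dy": -37,"dz": 31},{"dy": -37,"dz": 31},{"dy": -37,"dz": 31},{"dy": -37,"dz": 31},{"dy": -37,"dz": 31},{"dy": -37,"dz": 31},{"dy": -37,"dz": 31},{"dy": -37,"dz": 31}]'

```text
validation failed for argument at $.de...
```

send_rows --deltas '[{"ax": -1.74},{"ax": -1.74},{"ax": -1.74},{"ax": -1.74},{"ax": -1.74},{"ax": -1.74},{"ax": -1.74},{}]'

```text
validation failed for argument at $.de...
```

```bash
python3 - <<'E'
from h import *
s=snap('wrist');cv2.imwrite('pics/w1.png',s['image']);print(s['o'])
np.save('w1T.npy',s['T'])
E
```

```text
{'clock': 0.35, 'joint_pos': array([-5.11014927e+01,  2.05573160e+01,  6.70347002e-01, -3.54936308e-03,
       -7.01350853e+01, -1.65084799e+01]), 'qvel': array([-0.04493269,  0.01259512,  0.08177395,  0.08143977, -0.05389656,
       -0.03305147]), 'tau': array([ 3.79523067e-05, -5.81695783e+01,  2.92852825e+01,  6.99151665e+00,
        1.01579211e-02, -7.40511609e-05]), 'tool_pos': array([ 0.25706367, -0.62400857,  0.25133799]), 'orientation': array([  7.90264315,  89.97769456, 120.2914638 ]), 'force': array([ 0.39801401, -0.51508996,  0.62720189]), 'moment': array([0.00651218, 0.04510836, 0.03517293]), 'opening': 0.08796919014506296}
```

View pics/w1.png

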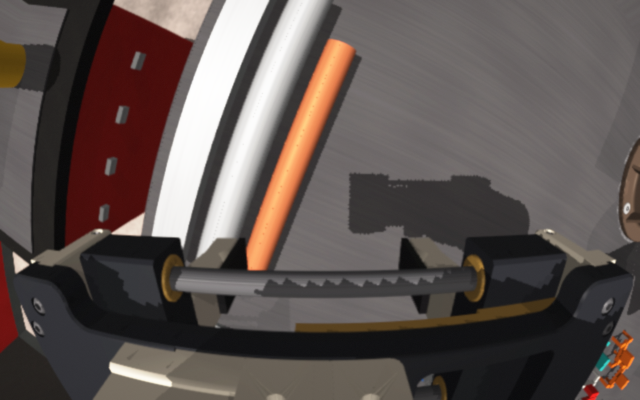

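send_rows --deltas '[{"dx": 0,"dy": -37,"dz": 31,"ax": 0,"ay": 0,"az": 0,"fingers": 1},{"dx": 0,"dy": -37,"dz": 31,"ax": 0,"ay": 0,"az": 0,"fingers": 1},{"dx": 0,"dy": -37,"dz": 31,"ax": 0,"ay": 0,"az": 0,"fingers": 1},{"dx": 0,"dy": -37,"dz": 31,"ax": 0,"ay": 0,"az": 0,"fingers": 1},{"dx": 0,"dy": -37,"dz": 31,"ax": 0,"ay": 0,"az": 0,"fingers": 1},{"dx": 0,"dy": -37,"dz": 31,"ax": 0,"ay": 0,"az": 0,"fingers": 1},{"dx": 0,"dy": -37,"dz": 31,"ax": 0,"ay": 0,"az": 0,"fingers": 1},{"dx": 0,"dy": -37,"dz": 31,"ax": 0,"ay": 0,"az": 0,"fingers": 1},{"dx": 0,"dy": -37,"dz": 31,"ax": 0,"ay": 0,"az": 0,"fingers": 1},{"dx": 0,"dy": -37,"dz": 31,"ax": 0,"ay": 0,"az": 0,"fingers": 1}]'

```text
clock: 1.65
tool_pos: [0.4817, -0.195, 0.2519]
orientation: [-116.8, 90.0, -4.4]
force: [0.6, -0.3, 0.1]
opening: 0.0877
```

send_rows --deltas '[{"dx": 0,"dy": 0,"dz": 0,"ax": -1.74,"ay": 0,"az": 0,"fingers": 1},{"dx": 0,"dy": 0,"dz": 0,"ax": -1.74,"ay": 0,"az": 0,"fingers": 1},{"dx": 0,"dy": 0,"dz": 0,"ax": -1.74,"ay": 0,"az": 0,"fingers": 1},{"dx": 0,"dy": 0,"dz": 0,"ax": -1.74,"ay": 0,"az": 0,"fingers": 1},{"dx": 0,"dy": 0,"dz": 0,"ax": -1.74,"ay": 0,"az": 0,"fingers": 1},{"dx": 0,"dy": 0,"dz": 0,"ax": -1.74,"ay": 0,"az": 0,"fingers": 1},{"dx": 0,"dy": 0,"dz": 0,"ax": -1.74,"ay": 0,"az": 0,"fingers": 1},{"dx": 0,"dy": 0,"dz": 0,"ax": 0,"ay": 0,"az": 0,"fingers": 1}]'

```text
clock: 2.65
tool_pos: [0.4811, -0.1965, 0.2517]
orientation: [-170.9, 90.0, 2.3]
force: [-0.7, 0.2, 0.4]
opening: 0.0879
```

```bash
python3 - <<'E'
from h import *
s=snap('wrist');cv2.imwrite('pics/w2.png',s['image']);print(s['o'])
np.save('w2T.npy',s['T'])
E
```

```text
{'clock': 2.65, 'joint_pos': array([-5.59513401e-01,  5.83796014e+00, -1.87011166e+01, -9.30914903e-04,
       -6.54439482e+01, -6.20578243e+00]), 'qvel': array([-9.78213799e-02,  1.30105817e-01, -2.73269660e-02, -3.80166782e-03,
       -1.55829781e-02, -4.71479687e+00]), 'tau': array([ 2.56466086e-02, -3.67385852e+01,  2.83978057e+01,  6.77624792e+00,
        4.18636424e-02,  1.30750559e+00]), 'tool_pos': array([ 0.48112618, -0.19650244,  0.25169655]), 'orientation': array([-170.93828774,   89.98300376,    2.29602968]), 'force': array([-0.68967805,  0.19320199,  0.37169884]), 'moment': array([0.05871081, 0.07733664, 0.04871932]), 'opening': 0.08794415274222356}
```

View pics/w2.png

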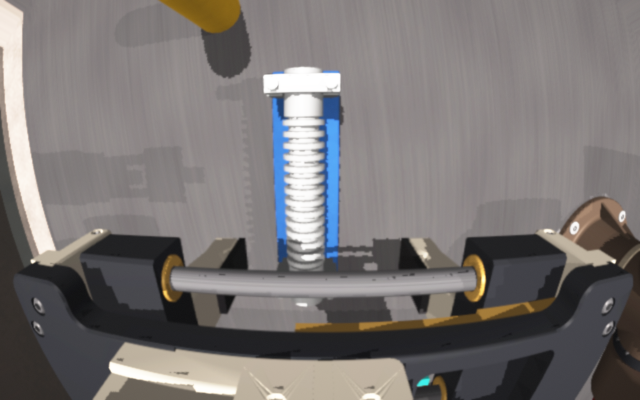

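Spindle visible from (303,75) down, partly hidden by the gripper's rod at row 280. I'll shift about 95 mm towards +y (on the way to the comb) to view the whole thread.

send_rows --deltas '[{"dx": 0,"dy": -48,"dz": -10,"ax": 0,"ay": 0,"az": 0,"fingers": 1},{"dx": 0,"dy": -48,"dz": -10,"ax": 0,"ay": 0,"az": 0,"fingers": 1},{"dx": 0,"dy": 0,"dz": 0,"ax": 0,"ay": 0,"az": 0,"fingers": 1},{"dx": 0,"dy": 0,"dz": 0,"ax": 0,"ay": 0,"az": 0,"fingers": 1}]'

```text
clock: 3.2
tool_pos: [0.5121, -0.1034, 0.2515]
orientation: [18.3, 90.0, -168.5]
force: [-0.3, 0.0, 0.9]
opening: 0.0874
```

```bash
python3 - <<'E'
from h import *
s=snap('wrist');cv2.imwrite('pics/w3.png',s['image']);print(s['o']['tool_pos'],s['o']['orientation'])
import pickle;pickle.dump(s,open('w3.pkl','wb'))
crop(s,240,60,400,280,2.7,'w3c.png')
E
```

```text
[ 0.51207075 -0.10341294  0.25153076] [  18.31519162   89.98657381 -168.45734118]
```

View pics/w3.png

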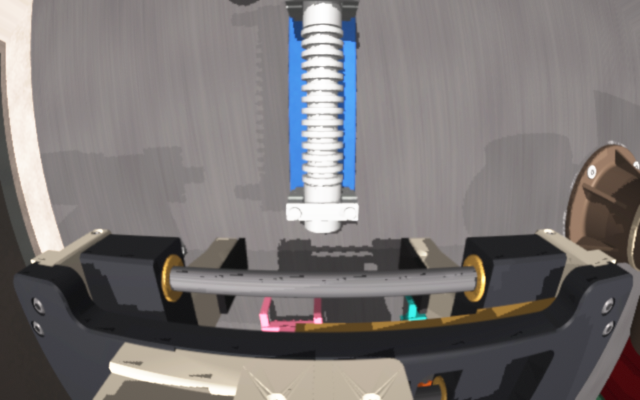

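View pics/w3c.png

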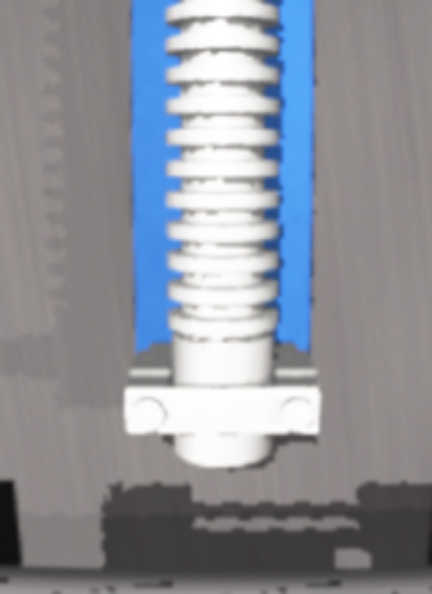

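```bash
cat > rect.py <<'E'
from h import *
import pickle
def rect(s,c,yaw,z,hx=.06,hy=.15,res=.0005):
    th=np.radians(yaw);ex=np.array([np.cos(th),np.sin(th)]);ey=np.array([-np.sin(th),np.cos(th)])
    xs=np.arange(-hx,hx,res);ys=np.arange(-hy,hy,res)
    X,Y=np.meshgrid(xs,ys);W=np.stack([c[0]+X*ex[0]+Y*ey[0],c[1]+X*ex[1]+Y*ey[1],np.full_like(X,z)],-1)
    if 'T' in s:
        P=(W-s['T'][:3,3])@s['T'][:3,:3];r=np.hypot(P[...,0],P[...,1]);t=np.arctan2(r,P[...,2])/r
        u=s['cx']+s['fx']*t*P[...,0];v=s['cy']+s['fy']*t*P[...,1]
    else:
        P=W@np.array(s['R']).T+np.array(s['t']);u=s['cx']+s['fx']*P[...,0]/P[...,2];v=s['cy']+s['fy']*P[...,1]/P[...,2]
    return cv2.remap(s['image'],u.astype(np.float32),v.astype(np.float32),cv2.INTER_CUBIC),xs,ys
E
python3 - <<'E'
from rect import *
s=pickle.load(open('w3.pkl','rb'));t=snap('top')
for z in(.014,.055,.077,.085):
    a,_,_=rect(s,(.500,-.196),-6.7,z);b,_,_=rect(t,(.500,-.196),-6.7,z)
    cv2.imwrite(f'pics/r{int(z*1000)}.png',np.hstack([a,b]))
im=np.hstack([cv2.imread('pics/r14.png'),cv2.imread('pics/r77.png')])
cv2.imwrite('pics/rr.png',cv2.resize(im,None,fx=.8,fy=.95))
E
```

```text
(no output)
```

View pics/rr.png

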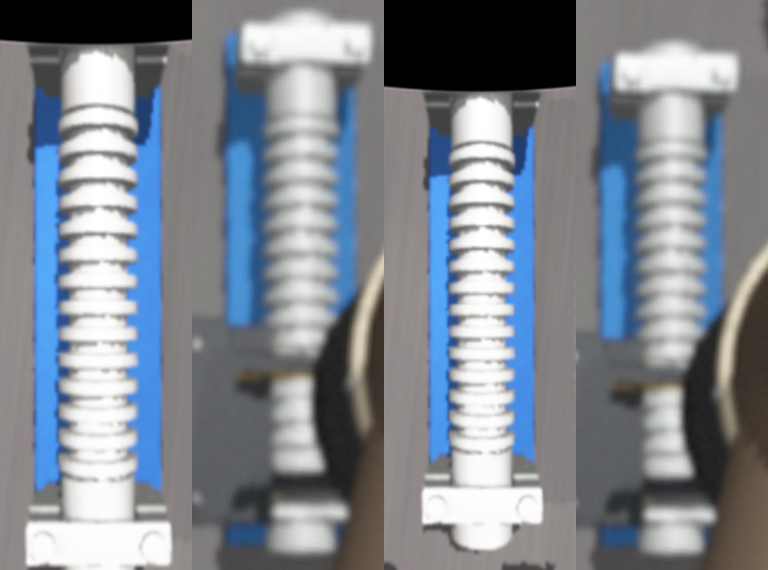

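```bash
python3 - <<'E'
from rect import *
s=pickle.load(open('w3.pkl','rb'))
c=(.5,-.196)
a,xs,ys=rect(s,c,-6.7,.014,hx=.06)
hsv=cv2.cvtColor(a,cv2.COLOR_BGR2HSV);m=(hsv[...,0]>95)&(hsv[...,0]<125)&(hsv[...,1]>120)
L=[];R=[];Y=[]
for i,y in enumerate(ys):
    j=np.flatnonzero(m[i])
    if len(j)>20 and xs[j[-1]]-xs[j[0]]>.07: Y.append(y);L.append(xs[j[0]]);R.append(xs[j[-1]])
Y=np.array(Y)
for n,e in(('L',L),('R',R)):
    p=np.polyfit(Y,e,1);r=e-np.polyval(p,Y);g=abs(r)<.0015;p=np.polyfit(Y[g],np.array(e)[g],1);print(n,'slope deg',np.degrees(np.arctan(p[0])),'at0',p[1]*1e3,g.sum(),Y.min(),Y.max())
# strap ends at z .085
a,xs,ys=rect(s,c,-6.7,.084);g=cv2.cvtColor(a,cv2.COLOR_BGR2GRAY)
for lat in(-.026,.026):
    j=np.argmin(abs(xs-lat)); col=g[:,j-3:j+4].mean(1); print(lat,[(round(ys[i]*1e3,1)) for i in np.flatnonzero(col>200)][::3])
E
python3 -c "
import cv2;a=cv2.imread('pics/r84.png' if 0 else 'pics/r85.png');cv2.imwrite('pics/r85b.png',a[:,:240])"
```

```text
L slope deg 0.05151378848548339 at0 -38.19296095936622 418 -0.10249999999999995 0.10600000000000023
R slope deg 0.008533856268167895 at0 40.012897242927885 418 -0.10249999999999995 0.10600000000000023
-0.026 [np.float64(98.5), np.float64(104.5), np.float64(106.0), np.float64(107.5), np.float64(109.0), np.float64(110.5), np.float64(112.0), np.float64(113.5), np.float64(115.0), np.float64(116.5), np.float64(118.0), np.float64(119.5), np.float64(121.0)]
0.026 [np.float64(98.5), np.float64(105.0), np.float64(106.5), np.float64(108.0), np.float64(109.5), np.float64(111.0), np.float64(112.5), np.float64(114.0), np.float64(115.5), np.float64(117.0), np.float64(118.5), np.float64(120.0), np.float64(121.5)]
```

```bash
python3 - <<'E'
from rect import *
s=pickle.load(open('w3.pkl','rb'))
th=np.radians(-6.7);ex=np.array([np.cos(th),np.sin(th)]);ey=np.array([-np.sin(th),np.cos(th)])
c=np.array((.5,-.196))+.0009*ex+.0005*ey;print(c)
for lat in(-.0195,.0195,-.0185,.0185):
    z=.055+np.sqrt(.022**2-lat**2)
    a,xs,ys=rect(s,c,-6.7,z,hy=.12,res=.00025)
    j=np.argmin(abs(xs-lat)); hsv=cv2.cvtColor(a,cv2.COLOR_BGR2HSV); sat=hsv[:,j-2:j+3,1].mean(1)
    m=(sat<90).astype(int); e=np.diff(m); up=ys[np.flatnonzero(e>0)]*1e3; dn=ys[np.flatnonzero(e<0)]*1e3
    print(lat,'crest start',up.round(1),'end',dn.round(1))
    ctr=[(u+dn[dn>u][0])/2 for u in up if (dn>u).any() and 2<dn[dn>u][0]-u<9]; ctr=np.array(ctr)
    if len(ctr)>3:
        k=np.round((ctr-ctr[0])/12);p=np.polyfit(k,ctr,1);print(' pitch',p[0],' crest centres near 0:',p[1]+p[0]*np.round(-p[1]/p[0]), 'res',(ctr-np.polyval(p,k)).round(1))
E
```

```text
[ 0.50095219 -0.19560842]
-0.0195 crest start [-62.5 -50.5 -38.7 -26.5 -14.7  -2.7   9.   20.8  32.   43.5  55.   66.3
  77.5  88.5] end [-64.7 -53.5 -42.2 -31.  -19.5  -8.    3.5  15.   27.   38.8  50.8  62.5
  74.3  87. ]
 pitch 11.681818181818192  crest centres near 0: 0.32954545454555983 res [ 0.  -0.2  0.  -0.   0.  -0.   0.2  0.   0.1  0.  -0.2]
0.0195 crest start [-63.  -50.2 -38.2 -26.5 -14.5  -2.7   9.3  20.8  32.3  44.   55.3  66.8
  78.   88. ] end [-64.7 -54.2 -42.7 -31.5 -19.7  -8.5   3.3  15.   26.8  38.5  50.5  62.3
  74.3  86.8]
 pitch 11.724587912087921  crest centres near 0: 0.2561813186814561 res [-0.3  0.1  0.   0.1 -0.  -0.   0.1  0.  -0.1  0.1 -0.1 -0.1  0. ]
-0.0185 crest start [-63.  -50.7 -38.7 -26.7 -14.7  -2.7   8.8  20.5  32.   43.3  54.5  66.
  77. ] end [-63.5 -52.7 -41.2 -30.2 -19.   -7.7   3.8  15.3  27.   39.   50.8  62.8
  74.5]
 pitch 11.643939393939403  crest centres near 0: 0.434090909091033 res [-0.  -0.  -0.   0.1 -0.1  0.   0.1 -0.  -0.  -0. ]
0.0185 crest start [-50.2 -38.5 -26.5 -14.7  -2.7   9.   20.5  32.3  43.5  55.   66.3  77.5] end [-53.2 -42.  -30.7 -19.5  -8.    3.5  15.   26.8  38.5  50.8  62.5  74.3]
 pitch 11.659090909090919  crest centres near 0: 0.3750000000000995 res [ 0.1 -0.  -0.1 -0.1  0.  -0.  -0.1  0.   0.1  0.1 -0.1]
```

Crests lie at about 0 mod 12 mm from the estimated middle (0.501,-0.196), so grooves are at about ±6 mm, consistent with the data. Next I go past the comb to view it.

```bash
python3 - <<'E'
from h import *
plan((.4527,.294,.25),9.4)
E
```

```text
a 189.4 rot(units of5deg) [-3.24313466e+00  1.90868213e-03 -1.28566608e-03] shift startframe mm [   1.52518907 -388.34047062  106.01648507] endframe mm [   1.56152036 -402.49662039   -6.64640205]
```

send_rows --deltas '[{"dx": 0,"dy": 0,"dz": 0,"ax": -1.62,"ay": 0,"az": 0,"fingers": 1},{"dx": 0,"dy": 0,"dz": 0,"ax": -1.62,"ay": 0,"az": 0,"fingers": 1},{"dx": 0,"dy": -45,"dz": -0.7,"ax": 0,"ay": 0,"az": 0,"fingers": 1},{"dx": 0,"dy": -45,"dz": -0.7,"ax": 0,"ay": 0,"az": 0,"fingers": 1},{"dx": 0,"dy": -45,"dz": -0.7,"ax": 0,"ay": 0,"az": 0,"fingers": 1},{"dx": 0,"dy": -45,"dz": -0.7,"ax": 0,"ay": 0,"az": 0,"fingers": 1},{"dx": 0,"dy": -45,"dz": -0.7,"ax": 0,"ay": 0,"az": 0,"fingers": 1},{"dx": 0,"dy": -45,"dz": -0.7,"ax": 0,"ay": 0,"az": 0,"fingers": 1},{"dx": 0,"dy": -45,"dz": -0.7,"ax": 0,"ay": 0,"az": 0,"fingers": 1},{"dx": 0,"dy": -45,"dz": -0.7,"ax": 0,"ay": 0,"az": 0,"fingers": 1},{"dx": 0,"dy": -42,"dz": -0.7,"ax": 0,"ay": 0,"az": 0,"fingers": 1},{"dx": 0,"dy": 0,"dz": 0,"ax": 0,"ay": 0,"az": 0,"fingers": 1}]'

```text
clock: 4.8
tool_pos: [0.4522, 0.2954, 0.2512]
orientation: [46.8, 90.0, -123.7]
force: [-0.3, -0.7, 0.7]
opening: 0.0872
```

send_rows --deltas '[{"dx": 0,"dy": 0,"dz": 0,"ax": 0,"ay": 0,"az": 0,"fingers": 1}]'

```text
clock: 4.92
tool_pos: [0.4523, 0.2932, 0.2514]
orientation: [43.1, 90.0, -127.5]
force: [0.2, -0.4, 0.0]
opening: 0.0876
```

```bash
python3 - <<'E'
from h import *
s=snap('wrist');cv2.imwrite('pics/w4.png',s['image']);print(s['o']['tool_pos'],s['o']['orientation'],s['o']['clock'])
import pickle;pickle.dump(s,open('w4.pkl','wb'))
crop(s,230,40,430,260,2.7,'w4c.png')
print(proj(s,(.468,.195,.084)))
E
```

```text
[0.45230291 0.29317528 0.25139036] [  43.0883119    89.9679633  -127.48549243] 4.925
(np.float64(322.4697349970872), np.float64(90.37294543448142))
```

View pics/w4.png

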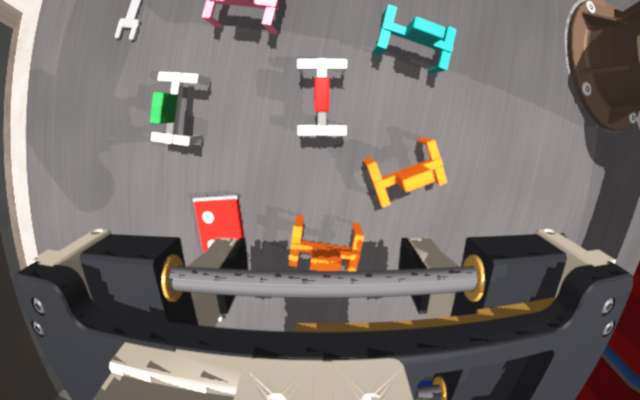

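View pics/w4c.png

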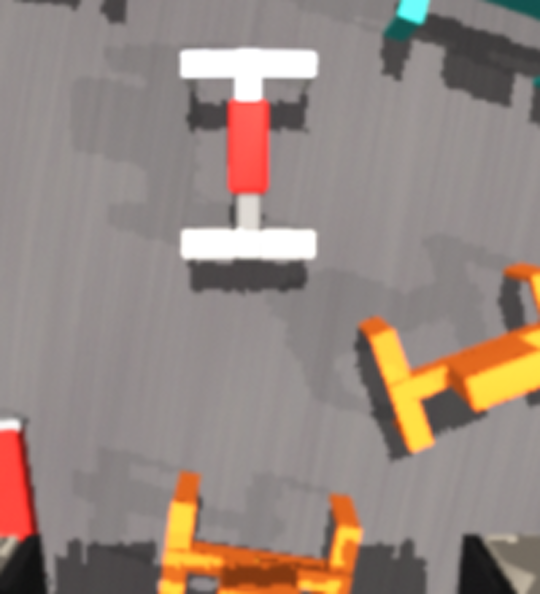

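The red-grip comb is at wrist pixel (322,97). It has a red grip block and aluminium bars, with green and pink/turquoise/orange ones clearly distinct.

```bash
python3 - <<'E'
from rect import *
s=pickle.load(open('w4.pkl','rb'))
hsv=cv2.cvtColor(s['image'],cv2.COLOR_BGR2HSV)
m=((hsv[...,0]<6)|(hsv[...,0]>174))&(hsv[...,1]>140);m[:, :300]=0;m[:,345:]=0;m[130:]=0
v,u=np.nonzero(m);print(u.min(),u.max(),v.min(),v.max(),len(u))
P=np.array([at(s,a,b,.084)[:2] for a,b in zip(u,v)])
c=P.mean(0);d=np.linalg.svd(P-c)[2][0];print('red blob ctr',c,'dir',np.degrees(np.arctan2(d[1],d[0]))%180)
r=cv2.minAreaRect((P*1e3).astype(np.float32));print(r)
for z in(.04,.046):
    A=at(s,322.2,63.7,z);B=at(s,322.2,130,z);print(z,(A+B)/2,np.linalg.norm(A-B),np.degrees(np.arctan2(*(B-A)[[1,0]])))
    L=at(s,230+181/2.7,40+243/2.7,z);R=at(s,230+317/2.7,40+243/2.7,z);print(' bar w',np.linalg.norm(L-R),(L+R)/2,np.degrees(np.arctan2(*(R-L)[[1,0]])))
print('cam',s['T'][:3,3])
plan((.4685,.195,.25),9.4)
E
```

```text
314 329 77 111 505
red blob ctr [0.46857797 0.19824826] dir 99.34021770808822
((468.3515625, 198.54391479492188), (14.179920196533203, 32.972007751464844), 9.337852478027344)
0.04 [0.4677983  0.19828946 0.04      ] 0.07386222630739224 99.39008234288238
 bar w 0.05532924250557741 [0.46178169 0.23454629 0.04      ] -170.6223267517091
0.046 [0.46772564 0.19866155 0.046     ] 0.07256777273601221 99.39008234288235
 bar w 0.05435958400564225 [0.46181447 0.23428296 0.046     ] -170.62232675170907
cam [0.46365252 0.21952074 0.38236327]
a 189.4 rot(units of5deg) [ 0.00167631  0.00301192 -0.00291665] shift startframe mm [1.55143724e+00 9.92319042e+01 5.69096691e-02] endframe mm [1.52616704e+00 9.92323032e+01 4.27978970e-02]
```

send_rows --deltas '[{"dx": 0,"dy": 48,"dz": 0,"ax": 0,"ay": 0,"az": 0,"fingers": 1},{"dx": 0,"dy": 48.5,"dz": 0,"ax": 0,"ay": 0,"az": 0,"fingers": 1},{"dx": 40,"dy": 0,"dz": 0,"ax": 0,"ay": 0,"az": 0,"fingers": 1},{"dx": 40,"dy": 0,"dz": 0,"ax": 0,"ay": 0,"az": 0,"fingers": 1},{"dx": 0,"dy": 0,"dz": 0,"ax": 0,"ay": 0,"az": 0,"fingers": 1},{"dx": 0,"dy": 0,"dz": 0,"ax": 0,"ay": 0,"az": 0,"fingers": 1}]'

```text
clock: 5.72
tool_pos: [0.4689, 0.1987, 0.1731]
orientation: [-169.7, 89.9, 19.7]
force: [-0.4, -0.7, 1.0]
opening: 0.0875
```

```bash
python3 - <<'E'
from h import *
s=snap('wrist');t=snap('top');cv2.imwrite('pics/w5.png',s['image']);print(s['o']['tool_pos'],s['o']['orientation'],s['o']['clock'])
crop(t,180,180,290,290,5,'t5.png')
plan((.4682,.198,.0745),9.39)
E
```

```text
[0.46890953 0.19872565 0.17308415] [-169.72996698   89.91123912   19.73549847] 5.725
a 189.39 rot(units of5deg) [ 0.02048577 -0.02992899  0.01535983] shift startframe mm [98.92724607  1.34012287  1.25428525] endframe mm [98.93189039  1.20952706  0.993622  ]
```

View pics/w5.png

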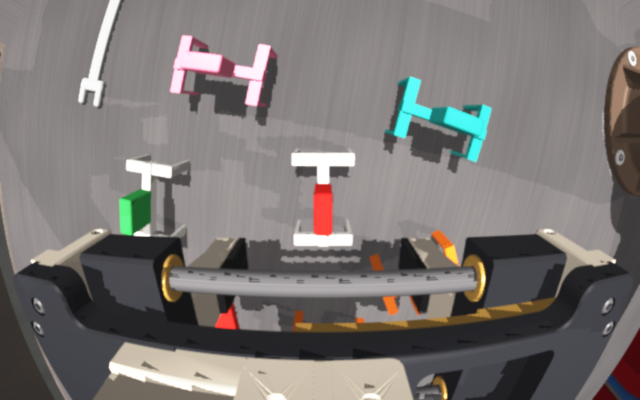

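View pics/t5.png

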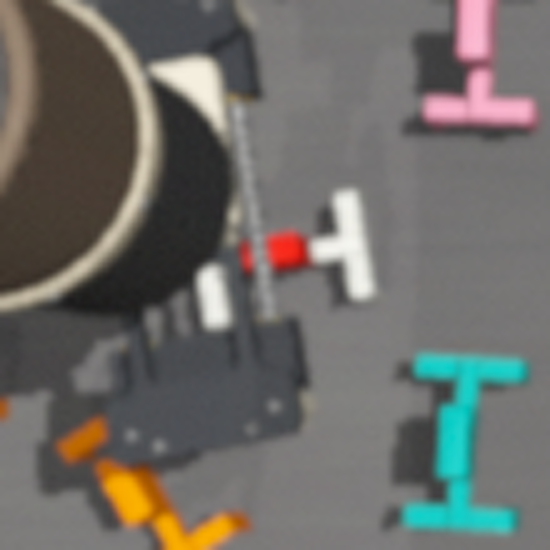

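```bash
python3 - <<'E'
from h import *
s=snap('top')
th=np.radians(9.39);ex=np.array([np.cos(th),np.sin(th)]);ey=np.array([-np.sin(th),np.cos(th)]);c=np.array([.4682,.198])
# crop t5 coords: bar end nearest, grip, other bar
for n,x,y,z in(('bar1 L',62,450,.04),('bar1 R',100,425,.04),('grip top',115,465,.084),('grip end',150,515,.084),('bar2',240,520,.04)):
    p=at(s,180+x/5,180+y/5,z)[:2]-c;print(n,(p@ex*1e3).round(1),(p@ey*1e3).round(1))
E
```

```text
bar1 L -73.1 122.0
bar1 R -64.6 101.5
grip top -87.5 84.9
grip end -114.0 71.9
bar2 -124.2 39.9
```

send_rows --deltas '[{"dx": 30,"dy": 0.6,"dz": 0.4,"ax": 0,"ay": 0,"az": 0,"fingers": 1},{"dx": 30,"dy": 0,"dz": 0,"ax": 0,"ay": 0,"az": 0,"fingers": 1},{"dx": 25,"dy": 0,"dz": 0,"ax": 0,"ay": 0,"az": 0,"fingers": 1},{"dx": 14,"dy": 0,"dz": 0,"ax": 0,"ay": 0,"az": 0,"fingers": 1},{"dx": 0,"dy": 0,"dz": 0,"ax": 0,"ay": 0,"az": 0,"fingers": 1}]'

```text
clock: 6.5
tool_pos: [0.4677, 0.1982, 0.0724]
orientation: [40.7, 90.0, -129.8]
force: [-0.3, 0.3, 0.9]
opening: 0.0875
```

send_rows --deltas '[{"dx": 0,"dy": 0,"dz": 0,"ax": 0,"ay": 0,"az": 0,"fingers": 0},{"dx": 0,"dy": 0,"dz": 0,"ax": 0,"ay": 0,"az": 0,"fingers": 0},{"dx": 0,"dy": 0,"dz": 0,"ax": 0,"ay": 0,"az": 0,"fingers": 0},{"dx": 0,"dy": 0,"dz": 0,"ax": 0,"ay": 0,"az": 0,"fingers": 0},{"dx": 0,"dy": 0,"dz": 0,"ax": 0,"ay": 0,"az": 0,"fingers": 0},{"dx": 0,"dy": 0,"dz": 0,"ax": 0,"ay": 0,"az": 0,"fingers": 0}]'

```text
clock: 7.25
tool_pos: [0.4677, 0.1981, 0.0726]
orientation: [63.7, 90.0, -106.8]
force: [0.3, -1.0, 0.7]
opening: 0.0331
```

```bash
python3 - <<'E'
from h import *
s=snap('wrist');cv2.imwrite('pics/w6.png',s['image']);print(s['o'])
E
```

```text
{'clock': 7.25, 'joint_pos': array([ 4.51434128e+01,  1.61689567e+01, -3.30407255e+01,  3.01693736e-03,
       -4.07940126e+01, -3.56530716e+01]), 'qvel': array([-0.06391657,  0.06181878, -0.02734636,  0.06680749,  0.00333893,
        0.07867292]), 'tau': array([-9.21842584e-04, -4.33408856e+01,  2.03555363e+01,  4.86533716e+00,
       -1.70549657e-02, -8.78025162e-05]), 'tool_pos': array([0.46774561, 0.19814818, 0.07257504]), 'orientation': array([  63.73006857,   89.99581236, -106.77730615]), 'force': array([ 0.31570344, -0.95617089,  0.68312613]), 'moment': array([ 0.02994574,  0.14419618, -0.02851997]), 'opening': 0.03307111673715111}
```

View pics/w6.png

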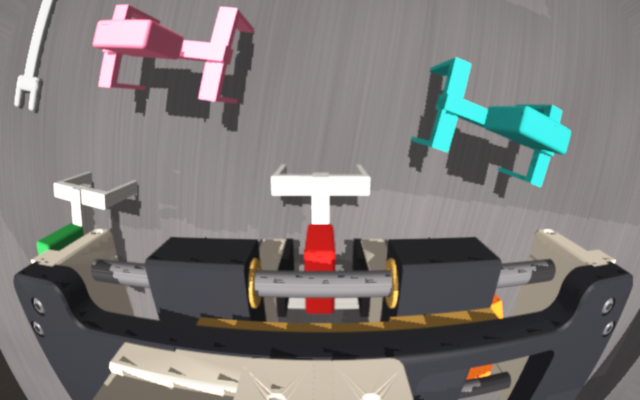

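Still closing at 33 mm; wait for the grip.

send_rows --deltas '[{"dx": 0,"dy": 0,"dz": 0,"ax": 0,"ay": 0,"az": 0,"fingers": 0},{"dx": 0,"dy": 0,"dz": 0,"ax": 0,"ay": 0,"az": 0,"fingers": 0},{"dx": 0,"dy": 0,"dz": 0,"ax": 0,"ay": 0,"az": 0,"fingers": 0},{"dx": 0,"dy": 0,"dz": 0,"ax": 0,"ay": 0,"az": 0,"fingers": 0},{"dx": 0,"dy": 0,"dz": 0,"ax": 0,"ay": 0,"az": 0,"fingers": 0}]'

```text
clock: 7.92
tool_pos: [0.4677, 0.1981, 0.0725]
orientation: [28.6, 90.0, -141.9]
force: [0.6, 0.0, -2.2]
opening: 0.0135
```

send_rows --deltas '[{"dx": -10,"dy": 0,"dz": 0,"ax": 0,"ay": 0,"az": 0,"fingers": 0},{"dx": -30,"dy": 0,"dz": 0,"ax": 0,"ay": 0,"az": 0,"fingers": 0},{"dx": -40,"dy": 0,"dz": 0,"ax": 0,"ay": 0,"az": 0,"fingers": 0},{"dx": -40,"dy": 0,"dz": 0,"ax": 0,"ay": 0,"az": 0,"fingers": 0},{"dx": -30,"dy": 0,"dz": 0,"ax": 0,"ay": 0,"az": 0,"fingers": 0},{"dx": 0,"dy": 0,"dz": 0,"ax": 0,"ay": 0,"az": 0,"fingers": 0}]'

```text
clock: 8.68
tool_pos: [0.4688, 0.199, 0.2259]
orientation: [-150.0, 89.7, 39.5]
force: [0.4, 0.0, -1.6]
opening: 0.0137
```

```bash
python3 - <<'E'
from h import *
s=snap('wrist');cv2.imwrite('pics/w7.png',s['image']);print(s['o'])
plan((.5017,-.1896,.22),-6.7)
E
```

```text
{'clock': 8.675, 'joint_pos': array([ 4.51448539e+01,  5.79441923e+00, -2.23254901e+01,  3.71465587e-02,
       -6.15469247e+01, -3.56523521e+01]), 'qvel': array([ 0.01832479,  2.05958474, -3.22601621, -1.23569385,  2.02767267,
        0.01413472]), 'tau': array([-3.99361190e-02, -3.76386309e+01,  2.90189517e+01,  7.07441881e+00,
       -4.86701019e-01, -1.08669235e-03]), 'tool_pos': array([0.468825  , 0.19898177, 0.22589765]), 'orientation': array([-149.9638914 ,   89.66523206,   39.54621351]), 'force': array([ 0.40067246,  0.01587011, -1.62711853]), 'moment': array([0.08192364, 0.11115268, 0.00832354]), 'opening': 0.01371023447936258}
a 173.3 rot(units of5deg) [ 3.23806288 -0.0237661   0.02474123] shift startframe mm [  3.25123692 388.35171703  30.72220567] endframe mm [  4.03772951 381.5074048  -78.78627676]
```

View pics/w7.png

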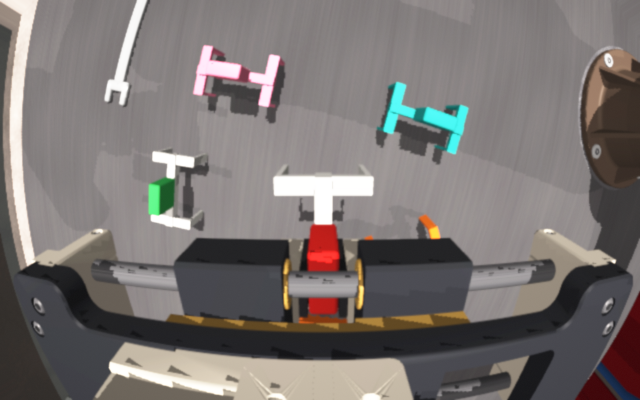

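send_rows --deltas '[{"dx": 0,"dy": 0,"dz": 0,"ax": 1.08,"ay": 0,"az": 0,"fingers": 0},{"dx": 0,"dy": 0,"dz": 0,"ax": 1.08,"ay": 0,"az": 0,"fingers": 0},{"dx": 0,"dy": 0,"dz": 0,"ax": 1.08,"ay": 0,"az": 0,"fingers": 0},{"dx": 0,"dy": 42,"dz": -8.8,"ax": 0,"ay": 0,"az": 0,"fingers": 0},{"dx": 0,"dy": 42,"dz": -8.8,"ax": 0,"ay": 0,"az": 0,"fingers": 0},{"dx": 0,"dy": 42,"dz": -8.8,"ax": 0,"ay": 0,"az": 0,"fingers": 0},{"dx": 0,"dy": 42,"dz": -8.8,"ax": 0,"ay": 0,"az": 0,"fingers": 0},{"dx": 0,"dy": 42,"dz": -8.8,"ax": 0,"ay": 0,"az": 0,"fingers": 0},{"dx": 0,"dy": 42,"dz": -8.8,"ax": 0,"ay": 0,"az": 0,"fingers": 0},{"dx": 0,"dy": 42,"dz": -8.8,"ax": 0,"ay": 0,"az": 0,"fingers": 0},{"dx": 0,"dy": 42,"dz": -8.8,"ax": 0,"ay": 0,"az": 0,"fingers": 0},{"dx": 0,"dy": 45,"dz": -8.8,"ax": 0,"ay": 0,"az": 0,"fingers": 0}]'

```text
clock: 10.22
tool_pos: [0.5012, -0.1907, 0.2215]
orientation: [-3.3, 89.9, 170.0]
force: [0.3, 0.6, -1.5]
opening: 0.014
```

send_rows --deltas '[{"dx": 25,"dy": 0,"dz": 0,"ax": 0,"ay": 0,"az": 0,"fingers": 0},{"dx": 25,"dy": 0,"dz": 0,"ax": 0,"ay": 0,"az": 0,"fingers": 0},{"dx": 0,"dy": 0,"dz": 0,"ax": 0,"ay": 0,"az": 0,"fingers": 0},{"dx": 0,"dy": 0,"dz": 0,"ax": 0,"ay": 0,"az": 0,"fingers": 0}]'

```text
clock: 10.72
tool_pos: [0.5021, -0.1895, 0.1729]
orientation: [61.6, 90.0, -125.1]
force: [-0.6, -0.7, -1.0]
opening: 0.0138
```

```bash
python3 - <<'E'
from rect import *
s=snap('wrist');cv2.imwrite('pics/w8.png',s['image']);print(s['o']);pickle.dump(s,open('w8.pkl','wb'))
w=snap('side');pickle.dump(w,open('s8.pkl','wb'));crop(w,310,130,410,230,6,'s8.png')
crop(s,220,20,420,260,2.5,'w8c.png')
plan((.5017,-.1896,.17),-6.7)
E
```

```text
{'clock': 10.725, 'joint_pos': array([ 2.78688499e-01,  1.14206278e+01, -2.30770352e+01,  2.44103506e-02,
       -5.55166364e+01, -6.97446570e+00]), 'qvel': array([ 0.26432882, -0.7248746 ,  0.71909042, -0.0054496 ,  0.13630792,
        0.08547961]), 'tau': array([-1.84849016e-01, -4.15111184e+01,  2.53918201e+01,  6.14274055e+00,
       -1.87097416e-03, -1.76513069e-03]), 'tool_pos': array([ 0.50208436, -0.18948406,  0.17294432]), 'orientation': array([  61.565252  ,   89.97531666, -125.11670236]), 'force': array([-0.64157479, -0.73540611, -1.00496797]), 'moment': array([ 0.08572673, -0.02184253,  0.01086474]), 'opening': 0.013774822319027614}
a 173.3 rot(units of5deg) [ 0.00387342 -0.01632499 -0.00065298] shift startframe mm [3.55099613 0.31309017 0.76460791] endframe mm [3.55206388 0.31355012 0.7594424 ]
```

View pics/w8c.png

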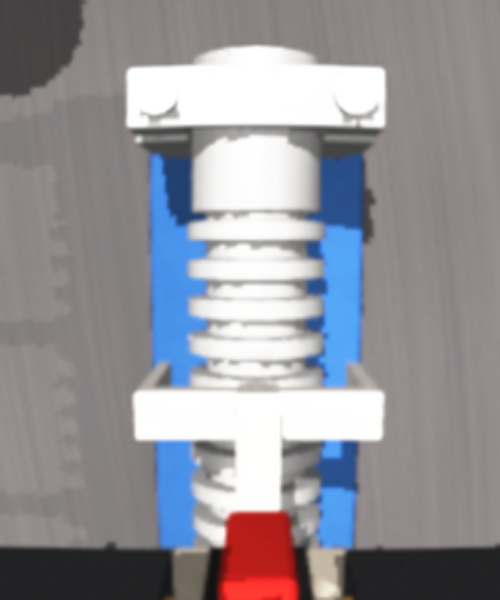

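View pics/s8.png

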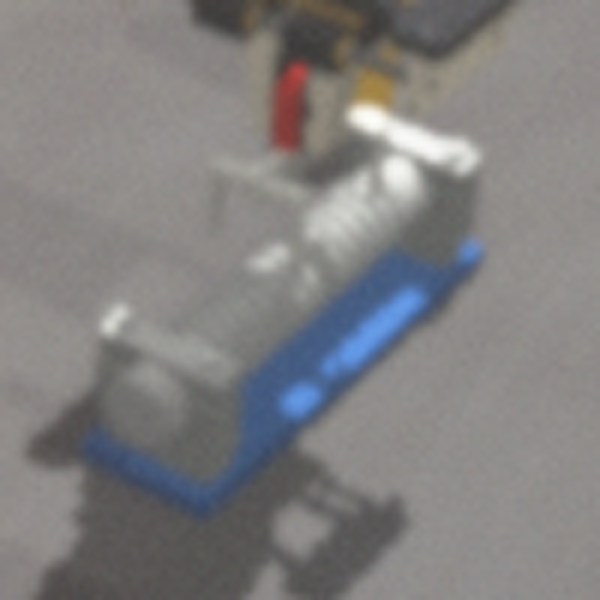

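```bash
cat > an.py <<'E'
from rect import *
import sys
s=pickle.load(open(sys.argv[1],'rb'))
o=s['o'];tp=o['tool_pos']
th=np.radians(-6.7);ex=np.array([np.cos(th),np.sin(th)]);ey=np.array([-np.sin(th),np.cos(th)])
c=np.array([.50095,-.19561])
loc=lambda p:(np.array([(p[:2]-c)@ex,(p[:2]-c)@ey])*1e3).round(2)
print('tcp local',loc(tp),'cam local',loc(s['T'][:3,3]),s['T'][2,3])
g=cv2.cvtColor(s['image'],cv2.COLOR_BGR2GRAY)
for lat in(-.0195,.0195,-.0185,.0185):
    z=.055+np.sqrt(.022**2-lat**2)
    a,xs,ys=rect(s,c,-6.7,z,hy=.12,res=.00025)
    j=np.argmin(abs(xs-lat)); hsv=cv2.cvtColor(a,cv2.COLOR_BGR2HSV); sat=hsv[:,j-2:j+3,1].mean(1)
    m=(sat<90).astype(int); e=np.diff(m); up=ys[np.flatnonzero(e>0)]*1e3; dn=ys[np.flatnonzero(e<0)]*1e3
    print(lat,'start',up.round(1),'end',dn.round(1))
# spindle lateral: silhouettes
for z in(.06,.065):
    a,xs,ys=rect(s,c,-6.7,z,hy=.12,res=.00025);hsv=cv2.cvtColor(a,cv2.COLOR_BGR2HSV)
    for y in np.arange(-.08,.08,.004):
        i=np.argmin(abs(ys-y));r=hsv[i,:,1]<90;j=np.argmin(abs(xs));k0=j
        while k0>0 and r[k0]:k0-=1
        k1=j
        while k1<len(r)-1 and r[k1]:k1+=1
        if 42<(xs[k1]-xs[k0])*1e3<47: print('sil',z,round(y*1e3,1),(xs[k0]*1e3).round(2),(xs[k1]*1e3).round(2),'mid',((xs[k0]+xs[k1])*500).round(2))
E
python3 an.py w8.pkl
python3 - <<'E'
from rect import *
s=pickle.load(open('w8.pkl','rb'))
th=np.radians(-6.7);ex=np.array([np.cos(th),np.sin(th)]);ey=np.array([-np.sin(th),np.cos(th)]);c=np.array([.50095,-.19561])
P=lambda x,y,z:at(s,220+x/2.5,20+y/2.5,z)
for dz in(.034,.038,.042):
    z=s['o']['tool_pos'][2]-.0725+dz
    for n,x,y in(('barL',134,414),('barR',383,415),('bar front',258,388),('front lower?',258,440)):
        p=P(x,y,z)[:2]-c;print(dz,n,(p@ex*1e3).round(2),(p@ey*1e3).round(2))
E
```

```text
tcp local [0.41 6.22] cam local [ -0.58 -68.58] 0.30391710656805376
-0.0195 start [-75.  -63.5 -52.  -40.7 -29.7   4. ] end [-79.  -69.2 -57.5 -45.7 -33.7   1.5]
0.0195 start [-75.2 -63.2 -52.  -40.7 -29.5   4.   14.5] end [-78.  -69.2 -57.7 -45.7 -34.    1.8  14. ]
-0.0185 start [-75.  -63.7 -52.5 -41.2 -30.2] end [-78.  -69.  -57.5 -45.5 -33.7 118.3]
0.0185 start [-75.2 -63.5 -52.2 -41.2 -30.2   2.5] end [-77.5 -69.2 -57.5 -45.7 -34.    2.3 119. ]
sil 0.06 -72.0 -21.25 21.5 mid 0.13
sil 0.06 -60.0 -21.25 21.5 mid 0.13
sil 0.06 -48.0 -21.25 21.5 mid 0.13
sil 0.06 -36.0 -21.25 21.5 mid 0.13
sil 0.06 -24.0 -21.25 21.5 mid 0.13
sil 0.06 -4.0 -21.75 21.5 mid -0.12
sil 0.06 0.0 -21.0 21.5 mid 0.25
sil 0.06 8.0 -21.25 21.25 mid 0.0
sil 0.06 12.0 -21.25 21.5 mid 0.13
sil 0.065 -36.0 -21.0 21.0 mid 0.0
sil 0.065 -24.0 -21.0 21.25 mid 0.13
sil 0.065 -4.0 -21.0 21.0 mid 0.0
sil 0.065 8.0 -21.0 21.0 mid 0.0
0.034 barL 27.22 -30.03
0.034 barR -29.14 -29.78
0.034 bar front -0.83 -35.88
0.034 front lower? -0.83 -23.9
0.038 barL 26.56 -30.94
0.038 barR -28.47 -30.7
0.038 bar front -0.83 -36.65
0.038 front lower? -0.83 -24.95
0.042 barL 25.91 -31.85
0.042 barR -27.79 -31.62
0.042 bar front -0.82 -37.42
0.042 front lower? -0.82 -26.01
```

send_rows --deltas '[{"dx": 10,"dy": 0.5,"dz": -1.1,"ax": 0,"ay": 0,"az": 0,"fingers": 0},{"dx": 10,"dy": 0,"dz": 0,"ax": 0,"ay": 0,"az": 0,"fingers": 0},{"dx": 0,"dy": 0,"dz": 0,"ax": 0,"ay": 0,"az": 0,"fingers": 0},{"dx": 0,"dy": 0,"dz": 0,"ax": 0,"ay": 0,"az": 0,"fingers": 0}]'

```text
clock: 11.32
tool_pos: [0.503, -0.1901, 0.1525]
orientation: [43.1, 90.0, -143.6]
force: [-0.0, 0.6, -0.8]
opening: 0.0141
```

```bash
python3 - <<'E'
from rect import *
s=snap('wrist');cv2.imwrite('pics/w9.png',s['image']);print(s['o']['tool_pos'],s['o']['force'],s['o']['clock']);pickle.dump(s,open('w9.pkl','wb'))
crop(s,230,60,410,260,3,'w9c.png')
E
python3 an.py w9.pkl
```

```text
[ 0.50298648 -0.19011997  0.15252764] [-0.0156474   0.63103293 -0.84812327] 11.325
tcp local [1.38 5.69] cam local [  0.36 -69.14] 0.28348465171224424
-0.0195 start [-75.  -63.2 -52.  -40.7 -30.2  -7.2   3.5  15.  113.8] end [-94.  -69.5 -57.5 -45.7 -34.  -10.7   1.5  13.5 103. ]
0.0195 start [-75.2 -63.2 -52.  -41.  -30.   -7.7   3.  113.8] end [-78.2 -69.5 -57.5 -45.7 -33.7 -10.5   2.  102.5]
-0.0185 start [-75.  -63.7 -52.5 -41.5 -30.5  -8.5 112.5] end [-78.  -69.2 -57.5 -45.5 -33.7 -10.2 101.8]
0.0185 start [-75.2 -63.5 -52.2 -41.5 -30.5  -8.5 112.3] end [-77.5 -69.2 -57.5 -45.7 -33.7 -10.5 101.3]
sil 0.06 -72.0 -21.0 21.75 mid 0.38
sil 0.06 -60.0 -21.0 21.5 mid 0.25
sil 0.06 -48.0 -21.25 21.5 mid 0.13
sil 0.06 -36.0 -21.0 21.5 mid 0.25
sil 0.06 -28.0 -21.25 21.0 mid -0.12
sil 0.06 -4.0 -21.0 21.25 mid 0.13
sil 0.06 0.0 -21.5 21.5 mid 0.0
sil 0.06 8.0 -21.0 21.25 mid 0.13
sil 0.065 -28.0 -21.25 21.5 mid 0.13
```

View pics/w9c.png

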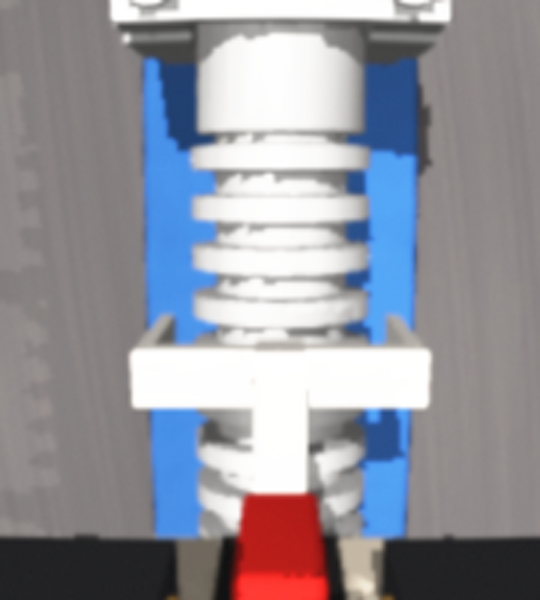

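send_rows --deltas '[{"dx": 4,"dy": 0,"dz": -0.4,"ax": 0,"ay": 0,"az": 0,"fingers": 0},{"dx": 5,"dy": 0,"dz": 0,"ax": 0,"ay": 0,"az": 0,"fingers": 0},{"dx": 5,"dy": 0,"dz": 0,"ax": 0,"ay": 0,"az": 0,"fingers": 0},{"dx": 5,"dy": 0,"dz": 0,"ax": 0,"ay": 0,"az": 0,"fingers": 0},{"dx": 3,"dy": 0,"dz": 0,"ax": 0,"ay": 0,"az": 0,"fingers": 0},{"dx": 0,"dy": 0,"dz": 0,"ax": 0,"ay": 0,"az": 0,"fingers": 0}]'

```text
clock: 12.12
tool_pos: [0.5032, -0.1902, 0.1303]
orientation: [7.9, 90.0, -178.8]
force: [0.5, -0.1, -1.2]
opening: 0.0141
```

```bash
python3 - <<'E'
from rect import *
s=snap('wrist');o=s['o'];print(o['tool_pos'],o['force'],o['moment'],s['o']['clock'])
crop(s,230,60,410,260,3,'w10c.png');pickle.dump(s,open('w10.pkl','wb'))
E
python3 an.py w10.pkl|head -4
```

```text
[ 0.5031736  -0.19015771  0.13025065] [ 0.45908302 -0.08012973 -1.21177604] [0.03453003 0.0749048  0.00233891] 12.125
tcp local [1.57 5.67] cam local [  0.59 -69.16] 0.26120106306349383
-0.0195 start [-75.  -63.2 -52.2 -41.2 -32.2  -8.2   3.   95.3] end [-94.  -69.7 -58.  -46.  -34.5 -10.5   1.8  85. ]
0.0195 start [-75.2 -63.5 -52.2 -41.2 -32.2  -8.2   2.5  95. ] end [-78.5 -69.5 -57.7 -46.  -34.  -10.2   1.8  85.5]
-0.0185 start [-75.  -63.7 -52.7 -41.7 -32.7  -9.5  93.8] end [-78.  -69.5 -57.5 -45.7 -34.2 -10.   83.8]
```

View pics/w10c.png

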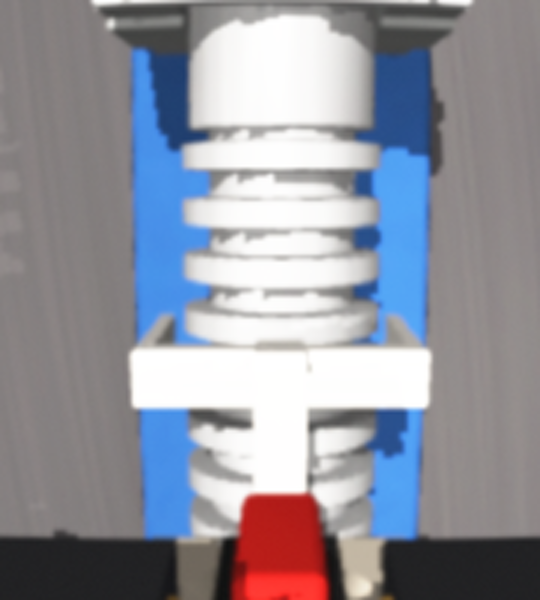

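send_rows --deltas '[{"dx": 1.5,"dy": 0,"dz": 0,"ax": 0,"ay": 0,"az": 0,"fingers": 0},{"dx": 1.5,"dy": 0,"dz": 0,"ax": 0,"ay": 0,"az": 0,"fingers": 0},{"dx": 1,"dy": 0,"dz": 0,"ax": 0,"ay": 0,"az": 0,"fingers": 0},{"dx": 1,"dy": 0,"dz": 0,"ax": 0,"ay": 0,"az": 0,"fingers": 0},{"dx": 0,"dy": 0,"dz": 0,"ax": 0,"ay": 0,"az": 0,"fingers": 0}]'

```text
clock: 12.8
tool_pos: [0.5033, -0.1901, 0.1255]
orientation: [2.6, 90.0, 175.8]
force: [0.4, 0.6, -0.6]
opening: 0.0141
```

send_rows --deltas '[{"dx": 0.5,"dy": 0,"dz": 0,"ax": 0,"ay": 0,"az": 0,"fingers": 0},{"dx": 0.5,"dy": 0,"dz": 0,"ax": 0,"ay": 0,"az": 0,"fingers": 0},{"dx": 0,"dy": 0,"dz": 0,"ax": 0,"ay": 0,"az": 0,"fingers": 0}]'

```text
clock: 13.18
tool_pos: [0.5033, -0.1901, 0.1245]
orientation: [9.8, 90.0, -176.9]
force: [0.5, 0.0, -1.2]
opening: 0.0139
```

send_rows --deltas '[{"dx": 0.5,"dy": 0,"dz": 0,"ax": 0,"ay": 0,"az": 0,"fingers": 0},{"dx": 0,"dy": 0,"dz": 0,"ax": 0,"ay": 0,"az": 0,"fingers": 0}]'

```text
clock: 13.42
tool_pos: [0.5033, -0.1901, 0.124]
orientation: [11.1, 90.0, -175.6]
force: [-0.3, -0.0, -0.9]
opening: 0.0137
```

send_rows --deltas '[{"dx": 0.5,"dy": 0,"dz": 0,"ax": 0,"ay": 0,"az": 0,"fingers": 0},{"dx": 0,"dy": 0,"dz": 0,"ax": 0,"ay": 0,"az": 0,"fingers": 0}]'

```text
clock: 13.68
tool_pos: [0.5033, -0.1901, 0.1235]
orientation: [-10.7, 90.0, 162.6]
force: [0.8, 0.8, -1.2]
opening: 0.0137
```

send_rows --deltas '[{"dx": 0.4,"dy": 0,"dz": 0,"ax": 0,"ay": 0,"az": 0,"fingers": 0},{"dx": 0,"dy": 0,"dz": 0,"ax": 0,"ay": 0,"az": 0,"fingers": 0}]'

```text
clock: 13.92
tool_pos: [0.5033, -0.1901, 0.1231]
orientation: [-33.0, 90.0, 140.3]
force: [0.1, 0.6, -1.4]
opening: 0.0138
```

send_rows --deltas '[{"dx": 0.4,"dy": 0,"dz": 0,"ax": 0,"ay": 0,"az": 0,"fingers": 0},{"dx": 0,"dy": 0,"dz": 0,"ax": 0,"ay": 0,"az": 0,"fingers": 0}]'

```text
clock: 14.18
tool_pos: [0.5033, -0.1901, 0.1228]
orientation: [-136.9, 90.0, 36.4]
force: [0.0, -0.3, -1.1]
opening: 0.014
```

send_rows --deltas '[{"dx": 0.4,"dy": 0,"dz": 0,"ax": 0,"ay": 0,"az": 0,"fingers": 0},{"dx": 0,"dy": 0,"dz": 0,"ax": 0,"ay": 0,"az": 0,"fingers": 0}]'

```text
clock: 14.42
tool_pos: [0.5033, -0.1901, 0.1223]
orientation: [3.4, 90.0, 176.6]
force: [0.7, 0.6, -1.9]
opening: 0.014
```

send_rows --deltas '[{"dx": 0.5,"dy": 0,"dz": 0,"ax": 0,"ay": 0,"az": 0,"fingers": 0},{"dx": 0,"dy": 0,"dz": 0,"ax": 0,"ay": 0,"az": 0,"fingers": 0}]'

```text
clock: 14.68
tool_pos: [0.5033, -0.1901, 0.1218]
orientation: [-116.0, 90.0, 57.3]
force: [0.2, 0.3, -0.5]
opening: 0.014
```

send_rows --deltas '[{"dx": 0.5,"dy": 0,"dz": 0,"ax": 0,"ay": 0,"az": 0,"fingers": 0},{"dx": 0,"dy": 0,"dz": 0,"ax": 0,"ay": 0,"az": 0,"fingers": 0}]'

```text
clock: 14.92
tool_pos: [0.5034, -0.1901, 0.1214]
orientation: [-158.5, 90.0, 14.8]
force: [0.2, 1.1, -1.4]
opening: 0.0142
```

send_rows --deltas '[{"dx": 0.5,"dy": 0,"dz": 0,"ax": 0,"ay": 0,"az": 0,"fingers": 0},{"dx": 0.5,"dy": 0,"dz": 0,"ax": 0,"ay": 0,"az": 0,"fingers": 0},{"dx": 0,"dy": 0,"dz": 0,"ax": 0,"ay": 0,"az": 0,"fingers": 0}]'

```text
clock: 15.3
tool_pos: [0.5035, -0.19, 0.1204]
orientation: [-147.3, 90.0, 26.0]
force: [0.9, 2.0, 0.3]
opening: 0.014
```

send_rows --deltas '[{"dx": 0.5,"dy": 0,"dz": 0,"ax": 0,"ay": 0,"az": 0,"fingers": 0},{"dx": 0,"dy": 0,"dz": 0,"ax": 0,"ay": 0,"az": 0,"fingers": 0}]'

```text
clock: 15.55
tool_pos: [0.5035, -0.19, 0.12]
orientation: [-154.0, 90.0, 19.3]
force: [0.2, 2.7, 0.4]
opening: 0.0139
```

A flank is touching gently (force +y 2.7 N), so ease 0.3 mm to +y.

send_rows --deltas '[{"dx": 0,"dy": -0.4,"dz": 0,"ax": 0,"ay": 0,"az": 0,"fingers": 0},{"dx": 0,"dy": 0,"dz": 0,"ax": 0,"ay": 0,"az": 0,"fingers": 0}]'

```text
clock: 15.8
tool_pos: [0.5033, -0.1899, 0.1198]
orientation: [57.6, 90.0, -129.1]
force: [0.6, 1.3, -0.1]
opening: 0.014
```

send_rows --deltas '[{"dx": 0.5,"dy": 0,"dz": 0,"ax": 0,"ay": 0,"az": 0,"fingers": 0},{"dx": 0,"dy": 0,"dz": 0,"ax": 0,"ay": 0,"az": 0,"fingers": 0}]'

```text
clock: 16.05
tool_pos: [0.5033, -0.1898, 0.1193]
orientation: [13.2, 90.0, -173.5]
force: [1.3, 1.0, 0.2]
opening: 0.0141
```

send_rows --deltas '[{"dx": 0.4,"dy": -0.2,"dz": 0,"ax": 0,"ay": 0,"az": 0,"fingers": 0},{"dx": 0,"dy": 0,"dz": 0,"ax": 0,"ay": 0,"az": 0,"fingers": 0}]'

```text
clock: 16.3
tool_pos: [0.5031, -0.1896, 0.1188]
orientation: [13.8, 90.0, -172.9]
force: [-0.3, 0.6, -1.6]
opening: 0.0139
```

send_rows --deltas '[{"dx": 0.4,"dy": 0,"dz": 0,"ax": 0,"ay": 0,"az": 0,"fingers": 0},{"dx": 0,"dy": 0,"dz": 0,"ax": 0,"ay": 0,"az": 0,"fingers": 0}]'

```text
clock: 16.55
tool_pos: [0.5032, -0.1896, 0.1184]
orientation: [8.9, 90.0, -177.8]
force: [-0.2, -0.9, -1.1]
opening: 0.0137
```

send_rows --deltas '[{"dx": 0.4,"dy": 0,"dz": 0,"ax": 0,"ay": 0,"az": 0,"fingers": 0},{"dx": 0,"dy": 0,"dz": 0,"ax": 0,"ay": 0,"az": 0,"fingers": 0}]'

```text
clock: 16.8
tool_pos: [0.5033, -0.1896, 0.1181]
orientation: [13.1, 90.0, -173.7]
force: [0.2, -0.1, -0.9]
opening: 0.0137
```

send_rows --deltas '[{"dx": 0.3,"dy": 0,"dz": 0,"ax": 0,"ay": 0,"az": 0,"fingers": 0},{"dx": 0,"dy": 0,"dz": 0,"ax": 0,"ay": 0,"az": 0,"fingers": 0}]'

```text
clock: 17.05
tool_pos: [0.5034, -0.1895, 0.1178]
orientation: [-33.4, 90.0, 139.9]
force: [-0.3, 0.9, -0.8]
opening: 0.0139
```

send_rows --deltas '[{"dx": 0.3,"dy": 0,"dz": 0,"ax": 0,"ay": 0,"az": 0,"fingers": 0},{"dx": 0,"dy": 0,"dz": 0,"ax": 0,"ay": 0,"az": 0,"fingers": 0}]'

```text
clock: 17.3
tool_pos: [0.5034, -0.1895, 0.1176]
orientation: [-176.8, 90.0, -3.5]
force: [-0.2, 0.2, -0.7]
opening: 0.0137
```

send_rows --deltas '[{"dx": 0.3,"dy": 0,"dz": 0,"ax": 0,"ay": 0,"az": 0,"fingers": 0},{"dx": 0,"dy": 0,"dz": 0,"ax": 0,"ay": 0,"az": 0,"fingers": 0}]'

```text
clock: 17.55
tool_pos: [0.5034, -0.1895, 0.1176]
orientation: [166.7, 90.0, -20.0]
force: [-1.3, 0.9, 4.6]
opening: 0.0139
```

Firm stop at TCP z 0.1176 against 0.118 expected home (0.1235 on the crests). Now press lightly and hold for over a second.

send_rows --deltas '[{"dx": 0.2,"dy": 0,"dz": 0,"ax": 0,"ay": 0,"az": 0,"fingers": 0},{"dx": 0,"dy": 0,"dz": 0,"ax": 0,"ay": 0,"az": 0,"fingers": 0}]'

```text
clock: 17.8
tool_pos: [0.5034, -0.1896, 0.1175]
orientation: [155.9, 90.0, -30.8]
force: [-2.4, 2.4, 6.3]
opening: 0.0142
```

send_rows --deltas '[{"dx": 0,"dy": 0,"dz": 0,"ax": 0,"ay": 0,"az": 0,"fingers": 0},{"dx": 0,"dy": 0,"dz": 0,"ax": 0,"ay": 0,"az": 0,"fingers": 0},{"dx": 0,"dy": 0,"dz": 0,"ax": 0,"ay": 0,"az": 0,"fingers": 0},{"dx": 0,"dy": 0,"dz": 0,"ax": 0,"ay": 0,"az": 0,"fingers": 0},{"dx": 0,"dy": 0,"dz": 0,"ax": 0,"ay": 0,"az": 0,"fingers": 0}]'

```text
clock: 18.42
tool_pos: [0.5034, -0.1896, 0.1176]
orientation: [163.0, 90.0, -23.7]
force: [-2.5, 2.2, 6.8]
opening: 0.0141
```

send_rows --deltas '[{"dx": 0,"dy": 0,"dz": 0,"ax": 0,"ay": 0,"az": 0,"fingers": 0},{"dx": 0,"dy": 0,"dz": 0,"ax": 0,"ay": 0,"az": 0,"fingers": 0},{"dx": 0,"dy": 0,"dz": 0,"ax": 0,"ay": 0,"az": 0,"fingers": 0},{"dx": 0,"dy": 0,"dz": 0,"ax": 0,"ay": 0,"az": 0,"fingers": 0}]'

```text
clock: 18.92
tool_pos: [0.5034, -0.1896, 0.1176]
orientation: [168.6, 90.0, -18.1]
force: [-2.4, 2.1, 6.3]
opening: 0.0138
```

```bash
python3 - <<'E'
from rect import *
s=snap('wrist');o=s['o'];print(o['tool_pos'],o['force'],o['moment'],o['clock'])
crop(s,230,60,410,260,3,'w11c.png')
E
```

```text
[ 0.50344933 -0.18955412  0.11756476] [-2.44243501  2.09924155  6.27031258] [0.7217008  1.09166152 0.02634817] 18.925
```

View pics/w11c.png

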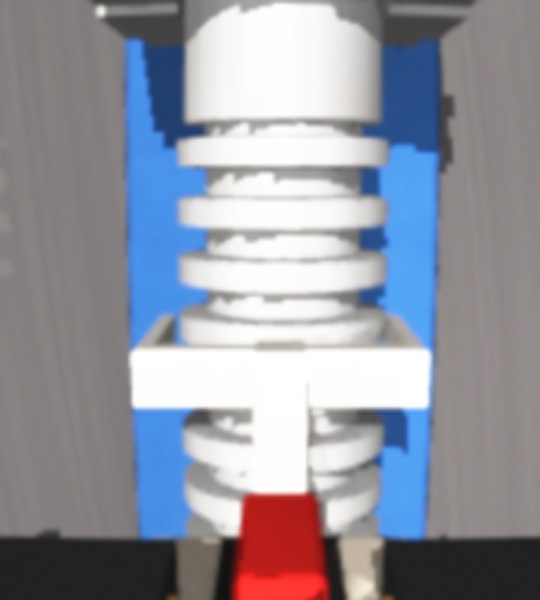

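Pressed about 6.5 N for over 1 s with no sink or tilt, and the comb is astride and centred (bar at crop 131–430, crests 180–387). Now unload slightly and release.

send_rows --deltas '[{"dx": -0.3,"dy": 0,"dz": 0,"ax": 0,"ay": 0,"az": 0,"fingers": 0},{"dx": 0,"dy": 0,"dz": 0,"ax": 0,"ay": 0,"az": 0,"fingers": 0}]'

```text
clock: 19.23
tool_pos: [0.5034, -0.1895, 0.1176]
orientation: [172.9, 90.0, -13.8]
force: [-1.8, 2.4, 5.9]
opening: 0.0139
```

send_rows --deltas '[{"dx": 0,"dy": 0,"dz": 0,"ax": 0,"ay": 0,"az": 0,"fingers": 0.6},{"dx": 0,"dy": 0,"dz": 0,"ax": 0,"ay": 0,"az": 0,"fingers": 0.6},{"dx": 0,"dy": 0,"dz": 0,"ax": 0,"ay": 0,"az": 0,"fingers": 0.6},{"dx": 0,"dy": 0,"dz": 0,"ax": 0,"ay": 0,"az": 0,"fingers": 0.6},{"dx": 0,"dy": 0,"dz": 0,"ax": 0,"ay": 0,"az": 0,"fingers": 0.6},{"dx": 0,"dy": 0,"dz": 0,"ax": 0,"ay": 0,"az": 0,"fingers": 0.6}]'

```text
clock: 19.98
tool_pos: [0.5034, -0.1896, 0.1173]
orientation: [-92.6, 90.0, 80.7]
force: [0.2, -0.7, 0.6]
opening: 0.0521
```

send_rows --deltas '[{"dx": -5,"dy": 0,"dz": 0,"ax": 0,"ay": 0,"az": 0,"fingers": 0.6},{"dx": -15,"dy": 0,"dz": 0,"ax": 0,"ay": 0,"az": 0,"fingers": 0.6},{"dx": -30,"dy": 0,"dz": 0,"ax": 0,"ay": 0,"az": 0,"fingers": 0.6},{"dx": -40,"dy": 0,"dz": 0,"ax": 0,"ay": 0,"az": 0,"fingers": 0.6},{"dx": -30,"dy": 0,"dz": 0,"ax": 0,"ay": 0,"az": 0,"fingers": 0.6},{"dx": 0,"dy": -45,"dz": 0,"ax": 0,"ay": 0,"az": 0,"fingers": 0.6},{"dx": 0,"dy": -45,"dz": 0,"ax": 0,"ay": 0,"az": 0,"fingers": 0.6},{"dx": 0,"dy": 0,"dz": 0,"ax": 0,"ay": 0,"az": 0,"fingers": 0.6},{"dx": 0,"dy": 0,"dz": 0,"ax": 0,"ay": 0,"az": 0,"fingers": 0.6}]'

```text
clock: 21.1
tool_pos: [0.514, -0.1001, 0.2382]
orientation: [-173.1, 89.9, 0.2]
force: [-1.2, 0.5, 0.2]
opening: 0.0528
```

```bash
python3 - <<'E'
from rect import *
s=snap('wrist');o=s['o'];print(o['tool_pos'],o['force'],o['clock']);cv2.imwrite('pics/w12.png',s['image']);pickle.dump(s,open('w12.pkl','wb'))
w=snap('side');
a=cv2.resize(s['image'][20:240,240:400],None,fx=2.7,fy=2.7,interpolation=cv2.INTER_CUBIC);b=cv2.resize(w['image'][130:230,320:395],(446,594),interpolation=cv2.INTER_CUBIC);cv2.imwrite('pics/f.png',np.hstack([a[:594,:350],b]))
E
```

```text
[ 0.51399826 -0.10008174  0.23824015] [-1.18089287  0.47961771  0.24824221] 21.1
```

View pics/f.png

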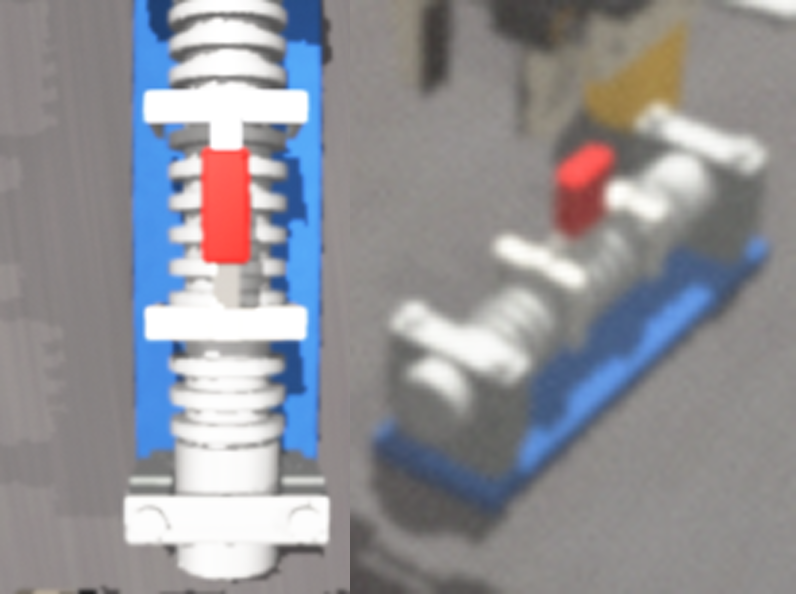

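The comb sits astride the thread, parallel to the axis, with both bars (crop (226,106) and (226,322)) level and nothing else moved. Handing in.

```bash
python3 -c "
from plant import ctrl
print(ctrl.close_job())"
```

```text
the job is handed in; nothing more can be done
None
```

I picked up the red-grip coarse comb and lowered it astride the clamped spindle's thread until it sat home. The whole job took about 21 s of the 48 s allowed.

- **Position:** I read the grooves from the wrist camera and aimed the comb at one about 6 mm from my estimate of the thread's middle.
- **Feeling in:** The teeth never rode on the crests. On the way down a tooth flank touched at about 2.7 N, so I eased the comb 0.6 mm along the thread and it went down freely.
- **Seated height:** It came to a firm stop with the tool at 117.6 mm. Fully home should be about 118 mm and on the crests about 123.5 mm, so the comb is home within measuring noise.
- **Press check:** I pressed at 6–7 N for just over a second, still gripping the comb. It did not sink further. About 2–2.5 N of sideways force along x and along y showed during the press.
- **Release:** I let go and lifted clear. The last pictures show the comb astride the thread, parallel to it and level. The neighbouring objects are not in those last views, but I recorded no contact with them.

The cameras disagreed by about 1–3 mm on absolute positions. I relied on wrist-camera comparisons and force readings instead.

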